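# Let the larger tin out of the two-lane tin rack

## Task

Two tins wait behind the gates of the sloping tin rack. With your fingertips, press down the front paddle of the rocking lever on the larger tin's side so that its gate lifts, keep it down until that tin has rolled down to the front stop, then let the lever come up and the gate close. Do not touch the tins, do not open the smaller tin's gate, and leave the things standing around where they are.

Things in the scene. Friction and masses are not known exactly. Their poses are not given: they have to be found in the camera images.
- rack: Fixed wooden rack 371 mm long (x), 152 mm wide plus levers. Origin on the worktop under its middle; x points up the slope, away from the robot, y to its left, z up. Two lanes, centre lines at y = +0.036 (left) and -0.036 (right), 64 mm wide, slope 7 degrees down to the front. Ramp surface 12 mm high at x = -0.150, 56 mm at x = 0.205. Lane walls stand 25 mm above the ramp.
- front_stop (a point): Middle of the top edge of the front stop's inner face, 55 mm above the worktop, x = -0.150 in the rack frame. The stop is a board across both lanes.
- left_gate (a point): Middle of the left gate's plate, which hangs across the left lane from the rear end of the left lever: aluminium, 5 mm thick, 40 mm high; at rest at (0.090, +0.036, 0.090) in the rack frame, lower edge 70 mm above the worktop. It rises in an arc with the lever.
- right_gate (a point): Middle of the right gate's plate, which hangs across the right lane from the rear end of the right lever: aluminium, 5 mm thick, 40 mm high; at rest at (0.090, -0.036, 0.090) in the rack frame, lower edge 70 mm above the worktop. It rises in an arc with the lever.
- large_tin: The larger tin, with a paper label, 75 mm diameter, 58 mm long, 255 g (varies), lying on its side across one lane (left or right varies), behind the gate. Origin at the centre of its end face to the rack's left, z along its axis.
- large_tin_center (a point): Centre of the larger tin. At the start about x = 0.13 in the rack frame; once it has rolled to the front stop, x = -0.112 and 55 mm above the worktop. It rolls out in about one second once the gate is high enough.
- small_tin: The smaller tin, plain steel, 52 mm diameter, 58 mm long, lying on its side in the other lane, behind that gate. Origin at the centre of its end face to the rack's left, z along its axis.
- small_tin_center (a point): Centre of the smaller tin; at the start about x = 0.12 in the rack frame.
- left_lever (a joint): Hinge of the left lever (aluminium, left outer side of the rack). 0 = at rest, gate shut; grows as the paddle sinks and the gate rises; stop at 0.5 rad. The larger tin can pass from about 0.37; press to 0.45 or to the stop. A spring shuts it when let go: about 2 N on the paddle to start, 4 N at the stop. Pivot at (-0.040, +0.084, 0.090) in the rack frame.
- right_lever (a joint): Hinge of the right lever (aluminium, right outer side of the rack). 0 = at rest, gate shut; grows as the paddle sinks and the gate rises; stop at 0.5 rad. The larger tin can pass from about 0.37; press to 0.45 or to the stop. A spring shuts it when let go: about 2 N on the paddle to start, 4 N at the stop. Pivot at (-0.040, -0.084, 0.090) in the rack frame.
- left_paddle (a point): Press paddle, front end of the left lever: ribbed plate 40 x 44 x 7 mm, point at the centre of its top face, at rest at (-0.155, +0.106, 0.125) in the rack frame. Its top slopes 0.25 rad down towards the rack at rest and 0.25 rad down towards the robot at full stroke, over which the centre sinks 58 mm almost straight (5 mm sideways). Free above; the lane wall beside it is lower.
- right_paddle (a point): Press paddle, front end of the right lever: ribbed plate 40 x 44 x 7 mm, point at the centre of its top face, at rest at (-0.155, -0.106, 0.125) in the rack frame. Its top slopes 0.25 rad down towards the rack at rest and 0.25 rad down towards the robot at full stroke, over which the centre sinks 58 mm almost straight (5 mm sideways). Free above; the lane wall beside it is lower.
- spice_jar: Spice jar with a red cap, 45 mm diameter, 106 mm high, standing left of the rack; origin under its centre. Bystander.
- salt_shaker: Salt shaker, 44 mm diameter, 90 mm high, standing right of the rack; origin under its centre. Bystander.
- garlic: Garlic bulb, 60 mm wide, 59 mm high, in front of the rack; origin under its centre. Bystander.
Mind the look-alikes: they are no part of the job. What is shaped like the small_tin but green is not meant.

How it is judged (in metres and radians):
On the way, in this order (a step that is already met when the one before it is completed fails the run):
1. the fingers press the paddle on the larger tin's side and its gate is lifted (((y of large_tin_center in the frame of rack above 0 m and value of joint left_lever above 0.28 rad and contact force between rack and the fingers above 0.3 N and distance between the grasp point and left_paddle below 0.075 m) or (y of large_tin_center in the frame of rack below 0 m and value of joint right_lever above 0.28 rad and contact force between rack and the fingers above 0.3 N and distance between the grasp point and right_paddle below 0.075 m))), for 0.05 s.
2. the larger tin has rolled out past the gate (x of large_tin_center in the frame of rack below 0.03 m), for 0.05 s.
At the end, for the whole second after the job is handed in: The larger tin lies at rest against the front stop of its lane (centre within 20 mm of there), both levers are back up (below 0.05 rad, gates shut) and the smaller tin is still behind its gate (x of large_tin_center in the frame of rack between -0.13 and -0.09 m and z of large_tin_center in the frame of rack below 0.075 m and linear speed of large_tin below 0.03 m/s and x of small_tin_center in the frame of rack above 0.1 m and z of small_tin_center in the frame of rack below 0.095 m and value of joint each of left_lever, right_lever below 0.05 rad); the robot touches nothing.
It fails at once if the gate of the smaller tin is opened (its lever past 0.12 rad) ((y of small_tin_center in the frame of rack above 0 m and value of joint left_lever above 0.12 rad) or (y of small_tin_center in the frame of rack below 0 m and value of joint right_lever above 0.12 rad)).
It fails at once if a tin is touched by the robot (contact force between any of large_tin, small_tin and the fingers above 0.5 N or contact force between any of large_tin, small_tin and the arm above 0.5 N).
It fails at once if a tin is lifted out of its lane (z of large_tin_center in the frame of rack above 0.12 m or z of small_tin_center in the frame of rack above 0.11 m).
It fails at once if a bystander is pushed more than 25 mm (distance of any of spice_jar, salt_shaker, garlic from where it was at the start of the episode above 0.025 m).
It also fails if it takes over 32 s, if anything falls off the work surface, if the arm or the gripper's body presses on something with over 40 N, if the wrist force passes 120 N, or if a joint passes its speed limit or range.

## Robot

A 6-joint arm with a two-finger parallel gripper is mounted at the origin on a cart in front of the work surface, level with it; the furniture and walls round the work are solid. World frame = base frame: x ahead of the robot, y to its left, z up, the work surface at z = 0. Lengths are in m, angles in degrees, forces in N, time in s.
With the tool pointing down it reaches from about 0.35 to 0.85 m from the base axis. Payload 8.1 kg.
Tool frame: the origin (TCP) lies between the finger pads; the fingertips stand 25 mm ahead of it and the grasp point (between the pads) lies 6 mm ahead of it (ctrl.finger_overhang is the distance from the TCP to the fingertips, in m); x points along the fingers, y is the direction in which the jaws open and shut, and the axes are right-handed (so a half turn about x gives the same grasp; the last joint's range is limited). The gripper opens to 85 mm and grips with 20 to 120 N. Pads are 22 mm wide; open, the fingers measure 114 mm over their backs; the gripper's body (76 mm by 85 mm) begins 54 mm behind the grasp point. The pads swing forward as they close: fully open they stand 13 mm farther back than shut.
Start: joints at [60.539, 7.471, 85.268, -0, 87.261, -4.893], TCP at [0.249, 0.546, 0.256] pointing down, gripper open.
Joint ranges: [-169.43, 169.43], [-51.17, 129.36], [1.28, 143.12], [-76.62, 256.62], [0, 156.53], [-152.29, 152.29]. Speed limits (degrees/s): [136.94, 136.94, 159.86, 180, 180, 180].

## Interface

Orientations are given as [roll, pitch, yaw] about the fixed x, y, z axes, in that order (R = Rz(yaw) Ry(pitch) Rx(roll)).
In Python, from cell import ctrl, viewer, workorder gives the robot as it stands.
- The arm moves only by the tool jog_arm, never from a script. Its argument "plan" is a list that holds one entry, the list of rows, each a list of 7 numbers: the opening, from -1 (shut) to 1 (fully open), so that 0 is half open, then the shift along the tool's x, y, z in mm, then the turn, a rotation vector about the tool's x, y, z in degrees. A call has exactly 10 rows; each row is the pose to reach, as a shift and turn from the pose measured when the call began, along the tool's axes at that moment; what a row does not reach only later rows make up. A row lasts 1/10 s, in which the tool goes at most 50 mm and 8.59 degrees, less where a joint would pass 70% of its speed; a pose out of reach is approached as far as the arm can. A call with a gripper value outside its range is refused whole. The fingers move at their own pace and stop on an object; "squeeze" is the grip in N (left out, the last holds). Time passes only in rows, so rows that repeat a pose let the fingers close, or fill a call up. It gives the time, the measured TCP pose, the force and the opening at its end, in the units of the state.
- ctrl.get_state(): the state, without advancing time (a new reading comes with each control period).
- viewer.grab_frame(name): name is "side" or "top" or "wrist"; returns (picture, depth): 420x560x3 uint8, red, green, blue; 420x560 float32, m along the optical axis (not along the pixel's ray), 0 where there is no reading.
- viewer.calibration(name): a dict with "fx", "fy", "cx", "cy" (pixels), "k1" (the pictures are not rectified: a ray, as slopes to the right and down, at radius r is drawn at 1 + k1 r^2 times it, then the intrinsics apply), "cam_to_world" (4x4, takes a point from camera to world coordinates). Camera axes: x right, y down, z forward; pixel columns grow to the right and rows downward; lengths in m; the calibration is good to about 2 mm. A picture is of the moment at which its call begins: read the wrist's pose just before it. calibration takes no time and is no camera call; for the wrist camera it gives the pose at the moment of the call.
- workorder.finish_job(): hands the job in, once; it reports no verdict.
The state is a dict: "time_s": time; "joint_positions": joint angles; "qd": joint speeds; "effort": joint torques, N m; "tool_pos": TCP position; "tool_rot": TCP orientation; "wrist_force": force on the tool from outside, world axes, zero at the start; "ft_torque": the same for the moment, N m; "gripper_width": finger opening in m.
Only numpy, scipy, OpenCV 4.12 (cv2) and the standard library are available. Lean on these libraries where they do the work, as an engineer would, in place of code of your own. Each camera call takes 0.05 s, during which the arm holds its last target.

## Working session

There is one attempt and no reset: what is moved stays moved. The work goes in short steps, Python scripts to look and compute and a tool call to move; the robot and the scene stay as the last step left them, time stands still between calls to the robot, and variables do not carry over. Pictures are saved under pics/ and viewed, and the job is handed in when it is done.

Besides the shell and the picture viewer there is one more tool, called as name(argument=value, ...), one argument or row to a line, values as JSON. jog_arm: Moves the arm, as the interface text tells. Its arguments: {"type":"object","properties":{"plan":{"type":"array"},"squeeze":{"type":"number"}},"required":["plan"]}

```bash
ls; mkdir -p pics
python3 - <<'E'
from cell import ctrl, viewer, workorder
import cv2,numpy as np
print(ctrl.get_state(), ctrl.finger_overhang)
for n in ("side","top"):
    p,d=viewer.grab_frame(n); cv2.imwrite(f"pics/{n}0.png",p[:,:,::-1]); np.savez(f"pics/{n}0.npz",p=p,d=d,**{k:np.array(v) for k,v in viewer.calibration(n).items()})
    print(n,viewer.calibration(n))
E
```

```text
pics
{'time_s': 0.0, 'joint_positions': array([ 6.05393457e+01,  7.51429566e+00,  8.53282216e+01, -9.84929129e-04,
        8.72628386e+01, -4.89390488e+00]), 'qd': array([ 0.006161  , -0.04446839,  0.09373657, -0.01044801,  0.07702442,
        0.05305243]), 'effort': array([-5.02765019e-03, -5.69439340e+01, -5.00524557e+01, -6.56753327e-04,
        1.57279830e-02,  6.83642293e-05]), 'tool_pos': array([0.24919702, 0.54525089, 0.25526301]), 'tool_rot': array([ -94.35894425,   89.89463954, -118.92564571]), 'wrist_force': array([0.04824282, 0.29558697, 0.71118076]), 'ft_torque': array([0.02855882, 0.02703576, 0.00187551]), 'gripper_width': 0.08509448691318648} 0.025
side {'fx': 402.2310318111838, 'fy': 402.2310318111838, 'cx': 281.86943935732035, 'cy': 209.60471189653268, 'k1': -0.03326554659898405, 'cam_to_world': array([[ 0.36303273, -0.51128206,  0.77897233, -0.04525089],
       [-0.93176469, -0.20338956,  0.3007445 , -0.2835436 ],
       [ 0.00466957, -0.83499901, -0.55023163,  0.55315806],
       [ 0.        ,  0.        ,  0.        ,  1.        ]])}
top {'fx': 449.2099236761861, 'fy': 449.2099236761861, 'cx': 278.7427926582791, 'cy': 218.63972004568555, 'k1': -0.1400757164228276, 'cam_to_world': array([[-0.22438701, -0.95148455,  0.21054125,  0.40308026],
       [-0.97448809,  0.21801135, -0.05332938, -0.00123951],
       [ 0.0048417 , -0.21713636, -0.97612927,  1.10040109],
       [ 0.        ,  0.        ,  0.        ,  1.        ]])}
```

View pics/side0.png

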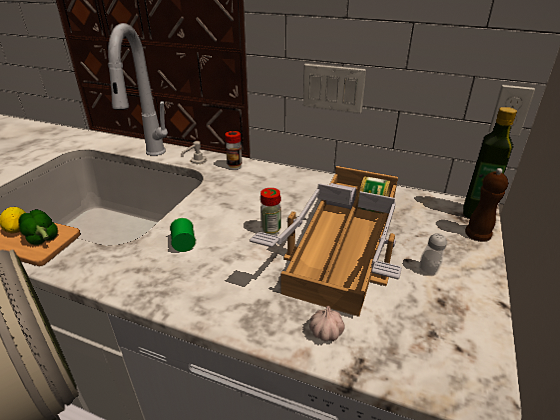

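View pics/top0.png

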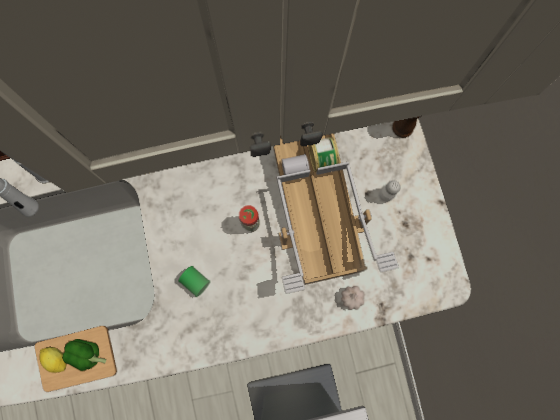

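```bash
cat > h.py <<'E'
import numpy as np,cv2
def load(n):
    z=np.load(f"pics/{n}.npz"); return z
def pts(z,uv,depth=None):
    uv=np.asarray(uv,float).reshape(-1,2)
    K=np.array([[z['fx'],0,z['cx']],[0,z['fy'],z['cy']],[0,0,1]],float)
    x=cv2.undistortPoints(uv.reshape(-1,1,2),K,np.array([float(z['k1']),0,0,0])).reshape(-1,2)
    T=z['cam_to_world']; r=np.c_[x,np.ones(len(x))]
    return r,T
def world(z,uv):
    r,T=pts(z,uv); uv=np.round(np.asarray(uv)).astype(int).reshape(-1,2)
    d=z['d'][uv[:,1],uv[:,0]]
    return (r*d[:,None])@T[:3,:3].T+T[:3,3]
def onplane(z,uv,h):
    r,T=pts(z,uv); w=r@T[:3,:3].T
    return T[:3,3]+w*((h-T[2,3])/w[:,2])[:,None]
E
python3 - <<'E'
import cv2
a=cv2.imread('pics/top0.png')[120:320,220:420]; cv2.imwrite('pics/c1.png',cv2.resize(a,None,fx=3,fy=3,interpolation=cv2.INTER_CUBIC))
a=cv2.imread('pics/side0.png')[155:355,235:455]; cv2.imwrite('pics/c2.png',cv2.resize(a,None,fx=3,fy=3,interpolation=cv2.INTER_CUBIC))
E
```

```text
(no output)
```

View pics/c1.png

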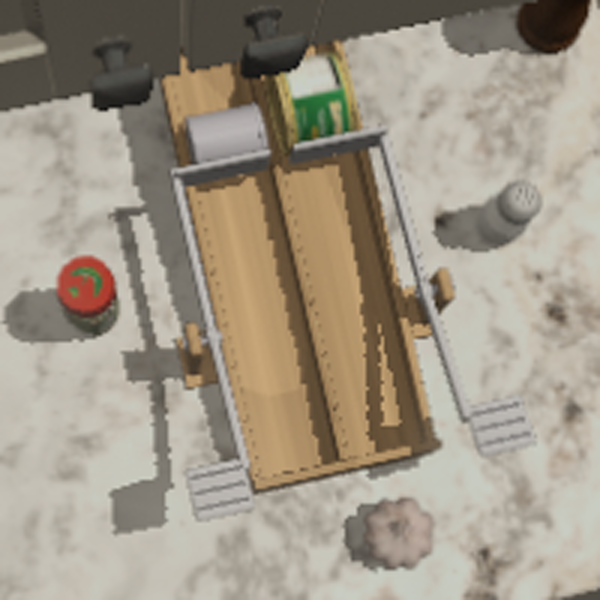

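View pics/c2.png

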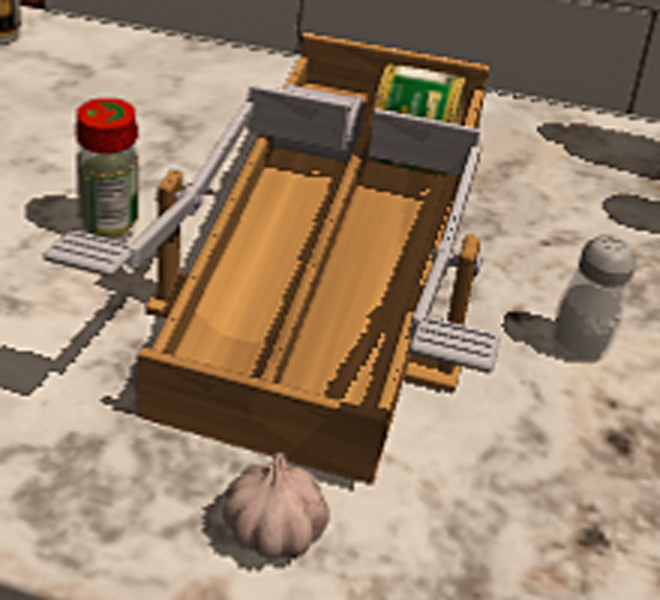

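The larger, paper-labelled tin is at top (327,152), in the right lane. The smaller plain steel tin is at (295,165), in the left lane. The green look-alike lies on the worktop at (194,281) and isn't meant. The target is therefore the right paddle, at about top (387,262).

Run:
```python
from h import *
P={}
for n,boxes in (("top0",{"R":(370,248,405,278),"L":(278,268,308,296)}),("side0",{"R":(368,255,405,282),"L":(245,228,282,248)})):
    z=load(n); 
    for k,(a,b,c,d) in boxes.items():
        v,u=np.mgrid[b:d,a:c]; uv=np.c_[u.ravel(),v.ravel()]
        w=world(z,uv); sat=np.ptp(z['p'][uv[:,1],uv[:,0]].astype(int),axis=1)
        m=(w[:,2]>.105)&(w[:,2]<.15)&(sat<40)
        q=w[m].astype(np.float32); r=cv2.minAreaRect(q[:,:2]*1000)
        A=np.c_[q[:,:2]-q[:,:2].mean(0),np.ones(m.sum())]; s=np.linalg.lstsq(A,q[:,2],rcond=None)[0]
        print(n,k,m.sum(),"mean",q.mean(0).round(4),"rect",r,"slope",s.round(3))
    # front-stop/ramp pts
z=load("top0")
uvs=[(304,282),(364,269),(325,176),(320,180),(351,297),(391,185),(249,215),(327,150),(295,163)]
print(np.c_[uvs,world(z,uvs).round(3)])
```

```text
top0 R 388 mean [ 0.4688 -0.2611  0.1231] rect ((476.1092529296875, -262.9464416503906), (59.6873664855957, 45.58351135253906), 1.1440167427062988) slope [-0.249 -0.015  0.123]
top0 L 385 mean [ 0.4694 -0.0536  0.1238] rect ((473.2976989746094, -53.833824157714844), (47.00922393798828, 48.92679214477539), 89.47169494628906) slope [-0.219  0.005  0.124]
side0 R 417 mean [ 0.4637 -0.2636  0.125 ] rect ((477.24853515625, -263.8143615722656), (63.03974151611328, 47.07673263549805), 0.10992754995822906) slope [-0.205 -0.008  0.125]
side0 L 331 mean [ 0.4643 -0.057   0.1247] rect ((470.7116394042969, -55.138572692871094), (47.14791488647461, 48.447410583496094), 87.8187255859375) slope [-0.209  0.061  0.125]
[[ 3.04e+02  2.82e+02  4.69e-01 -8.20e-02  4.80e-02]
 [ 3.64e+02  2.69e+02  4.66e-01 -2.26e-01  5.60e-02]
 [ 3.25e+02  1.76e+02  7.12e-01 -1.95e-01  4.00e-02]
 [ 3.20e+02  1.80e+02  7.04e-01 -1.80e-01  4.10e-02]
 [ 3.51e+02  2.97e+02  4.10e-01 -1.81e-01  4.70e-02]
 [ 3.91e+02  1.85e+02  6.42e-01 -3.35e-01  8.70e-02]
 [ 2.49e+02  2.15e+02  6.41e-01  8.00e-03  1.05e-01]
 [ 3.27e+02  1.50e+02  7.49e-01 -2.01e-01  1.19e-01]
 [ 2.95e+02  1.63e+02  7.43e-01 -1.24e-01  9.30e-02]]
```

```bash
cat >> h.py <<'E'
from scipy.spatial.transform import Rotation as Ro
def tool(s):
    return Ro.from_euler('xyz',s['tool_rot'],degrees=True)
def go(s,target,R=None):
    T=tool(s); d=T.inv().apply(np.array(target)-s['tool_pos'])*1000
    print('shift mm',d.round(1)); 
    if R is not None: print('turn',(T.inv()*R).as_rotvec(degrees=True).round(1))
E
python3 - <<'E'
from h import *
from cell import ctrl
s=ctrl.get_state(); print(tool(s).as_matrix().round(3))
# tool x down, y along world y or -y
for yy in (1,-1):
    R=Ro.from_matrix(np.array([[0,0,-1],[0,yy,0],np.cross([0,0,-1],[0,yy,0])]).T)
    go(s,[.462,-.264,.22],R)
E
```

```text
[[-0.001  0.416  0.909]
 [-0.002  0.909 -0.416]
 [-1.    -0.002 -0.   ]]
shift mm [  36.4 -647.5  530. ]
turn [-24.6  -0.    0.1]
shift mm [  36.4 -647.5  530. ]
turn [1.554e+02 1.000e-01 0.000e+00]
```

jog_arm(
  plan=[
    [[-1, 0, -15, 12, 0, 0, 0], [-1, 0, -45, 37, -2, 0, 0], [-1, 0, -80, 65, -5, 0, 0], [-1, 0, -115, 94, -8, 0, 0], [-1, 0, -150, 123, -11, 0, 0], [-1, 0, -185, 152, -14, 0, 0], [-1, 0, -220, 180, -17, 0, 0], [-1, 0, -255, 209, -20, 0, 0], [-1, 0, -290, 237, -23, 0, 0], [-1, 0, -325, 266, -24.6, 0, 0]],
  ],
  squeeze=20,
)

```text
time_s: 1.1
tool_pos: [0.3558, 0.1374, 0.2556]
tool_rot: [-115.4, 89.9, -115.2]
wrist_force: [1.1, 0.4, -0.7]
gripper_width: 0.0001
```

Run:
```python
from h import *
from cell import ctrl
s=ctrl.get_state(); print(s['time_s'],s['tool_pos'],s['joint_positions'].round(1),s['gripper_width'])
R=Ro.from_matrix(np.array([[0,0,-1],[0,1,0],[1,0,0]]).T)
go(s,[.462,-.264,.22],R)
```

```text
1.1 [0.35580333 0.13744303 0.25564347] [ 1.35e+01 -2.86e+01  1.17e+02 -1.00e-01  9.16e+01 -7.67e+01] 0.00012223550512297242
shift mm [  36.1 -401.7  105. ]
turn [ 0.2 -0.   0.1]
```

jog_arm(
  plan=[
    [[-1, 0, -30, 8, 0, 0, 0], [-1, 0, -72, 19, 0, 0, 0], [-1, 0, -115, 30, 0, 0, 0], [-1, 0, -160, 42, 0, 0, 0], [-1, 0, -205, 54, 0, 0, 0], [-1, 0, -250, 65, 0, 0, 0], [-1, 5, -295, 77, 0, 0, 0], [-1, 15, -340, 89, 0, 0, 0], [-1, 28, -380, 99, 0, 0, 0], [-1, 36, -402, 105, 0, 0, 0]],
  ],
)

```text
time_s: 2.1
tool_pos: [0.4615, -0.267, 0.2184]
tool_rot: [-155.8, 89.9, -155.8]
wrist_force: [-0.6, 0.6, 0.1]
gripper_width: 0.0001
```

Run:
```python
from h import *
from cell import ctrl,viewer
s=ctrl.get_state(); print(s['time_s'],s['tool_pos'],s['joint_positions'].round(1),s['wrist_force'])
for n in ("top","side"):
    p,d=viewer.grab_frame(n); cv2.imwrite(f"pics/{n}1.png",p[:,:,::-1]); np.savez(f"pics/{n}1.npz",p=p,d=d,**{k:np.array(v) for k,v in viewer.calibration(n).items()})
T=viewer.calibration("top"); print(ctrl.get_state()['tool_pos'])
a=cv2.imread('pics/side1.png')[130:330,255:455]; cv2.imwrite('pics/c3.png',cv2.resize(a,None,fx=3,fy=3))
```

```text
2.1 [ 0.46151364 -0.2670482   0.21842888] [-3.550e+01 -1.600e+00  9.870e+01 -1.000e-01  8.300e+01 -1.255e+02] [-0.64780011  0.5755878   0.14230947]
[ 0.46104744 -0.26635857  0.21770437]
```

View pics/c3.png

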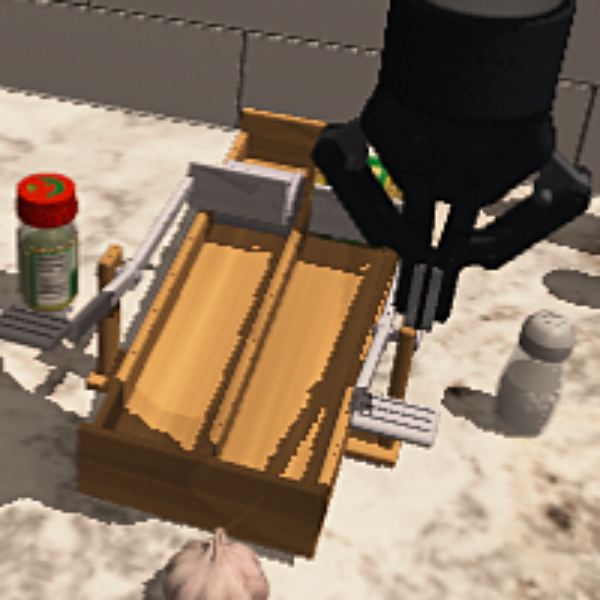

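View pics/top1.png

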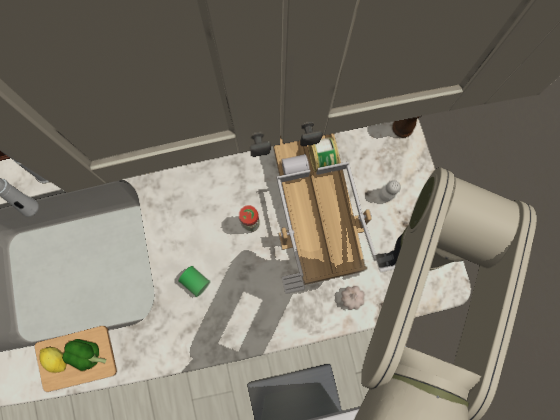

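Seen: shut fingertips at c3 (425,325) stand above the right paddle at c3 (395,415), and the lever and gates are undisturbed. I'll descend until the fingertips just touch.

jog_arm(
  plan=[
    [[-1, 12, 1, 0, 0, 0, 0], [-1, 28, 3, 1, 0, 0, 0], [-1, 44, 4, 2, 0, 0, 0], [-1, 56, 4, 2, 0, 0, 0], [-1, 63, 4, 2, 0, 0, 0], [-1, 67, 4, 2, 0, 0, 0], [-1, 70, 4, 2, 0, 0, 0], [-1, 72, 4, 2, 0, 0, 0], [-1, 74, 4, 2, 0, 0, 0], [-1, 75, 4, 2, 0, 0, 0]],
  ],
)

```text
time_s: 3.2
tool_pos: [0.4629, -0.2627, 0.143]
tool_rot: [-172.6, 89.8, -172.6]
wrist_force: [-1.6, -1.0, 2.8]
gripper_width: 0.0002
```

Run:
```python
from h import *
from cell import ctrl,viewer
s=ctrl.get_state(); print(s['time_s'],s['tool_pos'],s['wrist_force'])
for n in ("side",):
    p,d=viewer.grab_frame(n); cv2.imwrite(f"pics/{n}2.png",p[:,:,::-1])
a=cv2.imread('pics/side2.png')[150:310,300:460]; cv2.imwrite('pics/c4.png',cv2.resize(a,None,fx=3.7,fy=3.7))
```

```text
3.2 [ 0.46288854 -0.26265098  0.14299486] [-1.6077348  -1.03056662  2.82273649]
```

View pics/c4.png

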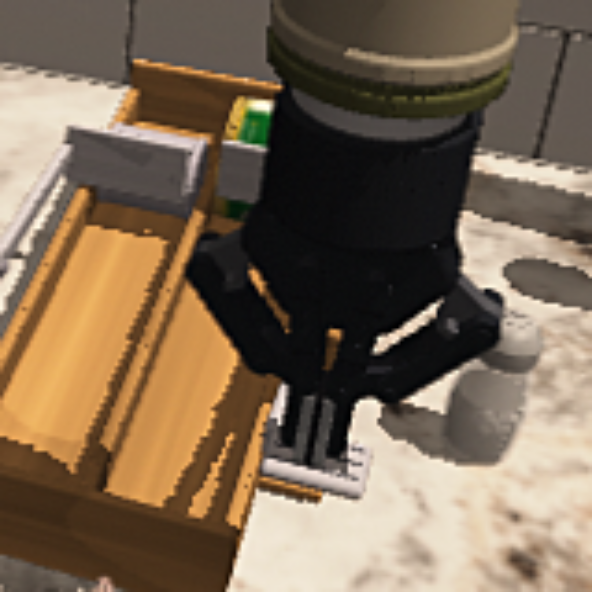

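The fingertips at c4 (315,455) rest mid-paddle with 2.8 N, the right gate has lifted slightly and the left gate is still. Now I'll press down and hold.

jog_arm(
  plan=[
    [[-1, 6, 0, 0, 0, 0, 0], [-1, 13, 0, 0, 0, 0, 0], [-1, 21, 0, 0, 0, 0, 0], [-1, 29, 0, 0, 0, 0, 0], [-1, 36, 0, 0, 0, 0, 0], [-1, 41, 0, 0, 0, 0, 0], [-1, 44, 0, 0, 0, 0, 0], [-1, 45, 0, 0, 0, 0, 0], [-1, 45, 0, 0, 0, 0, 0], [-1, 45, 0, 0, 0, 0, 0]],
  ],
)

```text
time_s: 4.25
tool_pos: [0.463, -0.2626, 0.0982]
tool_rot: [-170.2, 89.8, -170.2]
wrist_force: [1.6, -1.0, 4.1]
gripper_width: -0.0003
```

Run:
```python
from h import *
from cell import ctrl,viewer
s=ctrl.get_state(); print(s['time_s'],s['tool_pos'],s['wrist_force'])
for n in ("side",):
    p,d=viewer.grab_frame(n); cv2.imwrite(f"pics/{n}3.png",p[:,:,::-1])
a=cv2.imread('pics/side3.png')[150:310,270:430]; cv2.imwrite('pics/c5.png',cv2.resize(a,None,fx=3.7,fy=3.7))
```

```text
4.25 [ 0.4629936  -0.26262501  0.09817883] [ 1.59242592 -0.99415557  4.06110156]
```

View pics/c5.png

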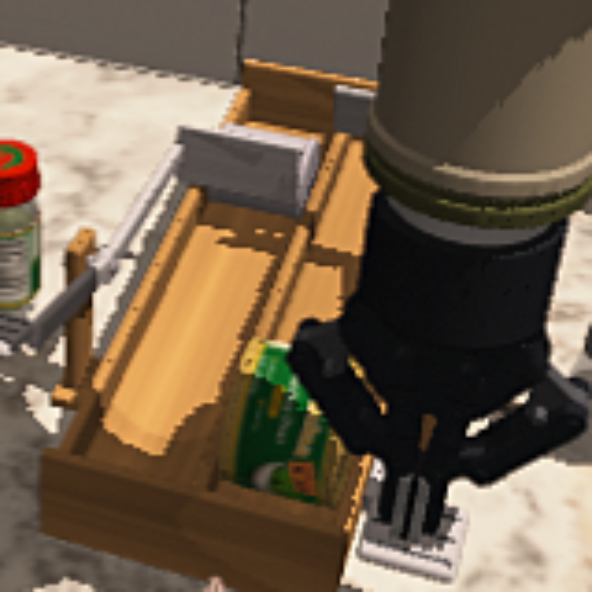

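The labelled tin at c5 (285,425) has rolled to the front stop, and the left gate is still shut. I'll let the lever rise and lift clear.

jog_arm(
  plan=[
    [[-1, 0, 0, 0, 0, 0, 0], [-1, 0, 0, 0, 0, 0, 0], [-1, 0, 0, 0, 0, 0, 0], [-1, -8, 0, 0, 0, 0, 0], [-1, -18, 0, 0, 0, 0, 0], [-1, -30, 0, 0, 0, 0, 0], [-1, -42, 0, 0, 0, 0, 0], [-1, -56, 0, 0, 0, 0, 0], [-1, -80, 0, 0, 0, 0, 0], [-1, -110, 0, 0, 0, 0, 0]],
  ],
)

```text
time_s: 5.3
tool_pos: [0.4624, -0.2619, 0.2084]
tool_rot: [168.2, 89.7, 168.2]
wrist_force: [0.9, 0.2, -0.6]
gripper_width: 0.0003
```

jog_arm(
  plan=[
    [[-1, -15, 0, 0, 0, 0, 0], [-1, -30, 0, -10, 0, 0, 0], [-1, -40, 0, -20, 0, 0, 0], [-1, -45, 0, -30, 0, 0, 0], [-1, -50, 0, -40, 0, 0, 0], [-1, -50, 0, -40, 0, 0, 0], [-1, -50, 0, -40, 0, 0, 0], [-1, -50, 0, -40, 0, 0, 0], [-1, -50, 0, -40, 0, 0, 0], [-1, -50, 0, -40, 0, 0, 0]],
  ],
)

```text
time_s: 6.3
tool_pos: [0.4228, -0.2618, 0.2582]
tool_rot: [164.3, 89.7, 164.3]
wrist_force: [0.1, -0.6, 0.0]
gripper_width: 0.0003
```

Run:
```python
from h import *
from cell import ctrl,viewer
s=ctrl.get_state(); print(s['time_s'],s['tool_pos'],s['wrist_force'])
for n in ("top","side"):
    p,d=viewer.grab_frame(n); cv2.imwrite(f"pics/{n}4.png",p[:,:,::-1]); np.savez(f"pics/{n}4.npz",p=p,d=d,**{k:np.array(v) for k,v in viewer.calibration(n).items()})
a=cv2.imread('pics/side4.png')[130:330,235:435]; b=cv2.imread('pics/top4.png')[120:320,220:420]
cv2.imwrite('pics/c6.png',cv2.resize(np.hstack([a,b]),None,fx=2,fy=2))
```

```text
6.3 [ 0.42275147 -0.2617921   0.25818372] [ 0.14046155 -0.60817028  0.00565046]
```

View pics/c6.png

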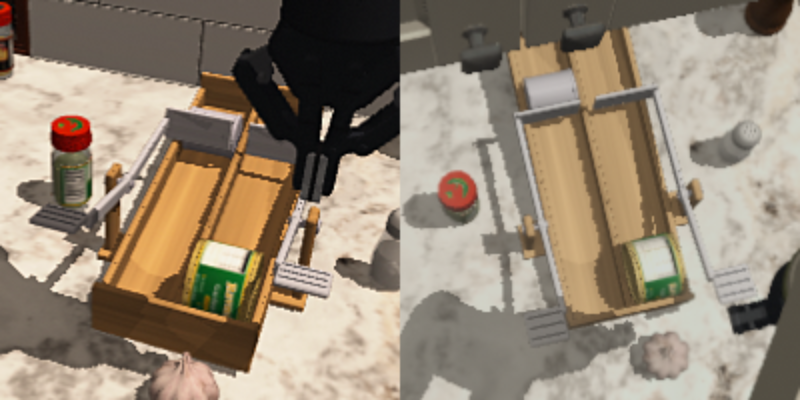

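Run:
```python
from h import *
z=load("top4"); z0=load("top0")
# tin top, right lane
v,u=np.mgrid[235:275,328:366]; uv=np.c_[u.ravel(),v.ravel()]; w=world(z,uv)
t=w[(w[:,2]>.065)&(w[:,2]<.11)]; top=t[t[:,2]>np.percentile(t[:,2],98)]
print('tin mean',t.mean(0).round(3),'crest',top.mean(0).round(3),'x range',t[:,0].min(),t[:,0].max())
z=load("side4")
v,u=np.mgrid[255:282,368:405]; uv=np.c_[u.ravel(),v.ravel()]
for zz in(load("side0"),z):
    w=world(zz,uv);m=(w[:,2]>.1)&(w[:,2]<.15); print('paddle',m.sum(),w[m].mean(0).round(4))
```

```text
tin mean [ 0.509 -0.195  0.084] crest [ 0.511 -0.19   0.094] x range 0.4737314714693481 0.5466951390558282
paddle 423 [ 0.464  -0.2633  0.1248]
paddle 422 [ 0.464  -0.2633  0.1248]
```

Tin crest at x = 0.511, z = 0.094 (expected about 0.51 and 0.092). The paddle is back at its starting position. Handing in.

```bash
python3 -c "
from cell import workorder
print(workorder.finish_job())"
```

```text
the job is handed in; nothing more can be done
None
```

I pressed the right lever's paddle, the one on the larger tin's side, with the shut fingertips. I held it down until the labelled tin had rolled to the front stop, then lifted clear and handed the job in. The last robot time I read, just before handing in, was 6.3 s. No verdict was reported.

My last checks, all of which agreed:
- **Larger tin:** its crest measured x = 0.511 m, z = 0.094 m, against about 0.51 and 0.092 m expected for resting at the front stop.
- **Right lever:** its paddle is back where it started, at z = 0.125 m.
- **Smaller tin:** it is still behind the left gate, and that gate looked shut in the pictures taken during and after the press.
- **Bystanders:** the spice jar, salt shaker and garlic look unmoved in the last pictures; I judged this by eye and did not measure them.
- **Gripper:** it is clear of everything. The wrist force reads about 0.6 N, the noise level; it was 4.1 N with the paddle held down.

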